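# Pack the lemon and snap the food box shut

### The arm

A 6-joint arm with a two-finger parallel gripper is mounted at the origin on the work surface; the furniture and walls round the work are solid. World frame = base frame: x ahead of the robot, y to its left, z up, the work surface at z = 0. Lengths are in m, angles in rad, forces in N, time in s.
With the tool pointing down it reaches from about 0.375 to 0.975 m from the base axis. Payload 3.8 kg.
Tool frame: the origin (TCP) lies midway between the tips of the shut fingers; the grasp point (between the pads) lies 19 mm behind it; z points along the fingers, y is the line along which they close (so a half turn about z gives the same grasp; the last joint's range is limited). The gripper opens to 85 mm and grips with 20 to 120 N. Pads are 22 mm wide; open, the fingers measure 114 mm over their backs; the gripper's body (76 mm by 85 mm) begins 54 mm behind the grasp point. The pads swing forward as they close: fully open they stand 13 mm farther back than shut.
Start: joints at [1.065, 0.264, 1.604, -0, 1.274, -0.037], TCP at [0.305, 0.602, 0.231] pointing down, gripper open.
Joint ranges: [-2.63, 2.63], [-0.94, 2.18], [0.31, 2.57], [-1.31, 4.45], [0, 2.66], [-2.55, 2.55]. Speed limits (rad/s): [2.57, 2.57, 3.14, 3.14, 3.14, 3.14].

### API

Orientations are given as a rotation vector (axis times angle).
In Python, from workcell import status, read_camera, workorder, masks_of gives the robot as it stands.
- The arm moves only by the tool drive_tool, never from a script. Its argument "rows" is a list of rows, each a list of 7 numbers: the turn, a rotation vector about the tool's x, y, z in degrees, then the shift along the tool's x, y, z in m, then the opening, from 0 (shut) to 1 (fully open). In form: [[ax, ay, az, tx, ty, tz, claw], ...]. A call has 1 to 8 rows; each row shifts and turns the commanded pose from where the row before left it, along the tool's axes as they then stand; what a row does not reach is not made up. A row lasts 1/12 s, in which the tool goes at most 41.7 mm and 7.16 degrees, less where a joint would pass 70% of its speed; a pose out of reach is approached as far as the arm can. A call is refused whole if a number of a shift passes 0.0417 or a number of a turn 7.16, either way. A call with a gripper value outside its range is refused whole. The fingers move at their own pace and stop on an object; "force" is the grip in N (left out, the last holds). Time passes only in rows, so rows that do not move let the fingers close. It gives the time, the measured TCP pose, the force, the opening and the grip force at its end, in the units of the state.
- status.read_state(): the state, without advancing time (a new reading comes with each control period).
- read_camera(name): name is "side" or "top" or "wrist"; returns a dict with "color" (480x640x3 uint8, red, green, blue), "intrinsics" (3x3 intrinsics, pixels), "world_from_camera" (4x4, takes a point from camera to world coordinates); the wrist camera has in their place "mount" (4x4, takes a point from camera to tool coordinates, whose origin is the TCP and whose axes are the flange's). Camera axes: x right, y up, looking along -z (the intrinsics and any distortion apply to the point x, -y, -z); pixel columns grow to the right and rows downward; lengths in m; the calibration is good to about 2 mm. A picture is of the moment at which its call begins: read the wrist's pose just before it. There is no depth.
- workorder.finish_job(): hands the job in; it is judged then, once.
Trained networks look in a picture, given as the dict that the camera call returned (one of the last four; its "shot" number tells which), for a name from the list of things; names that differ only in an ending like _2 or _b are one class to them, and where a whole thing is asked for, a point or a joint stands for the part that bears it (a point fixed in the world has none). Each returns a list of dicts, best first, with "score" (0 to 1); they miss things now and then, are a little off and sometimes report something else, mostly with a low value. They report only what shows in the picture. A call takes as long as a camera call.
- masks_of(picture, name): "mask" (480x640 bool, what is visible of it) and "bbox" ([left, top, right, bottom] in pixels, round what is visible of it).
The state is a dict: "time": time; "q": joint angles; "joint_vel": joint speeds; "joint_torque": joint torques, N m; "tool_pos": TCP position; "tcp_rot": TCP orientation; "wrist_force": force on the tool from outside, world axes, zero at the start; "torque": the same for the moment, N m; "width": opening from 0.0 (shut) to 1.0 (fully open); "grip_force": force on a finger pad.
Only numpy, scipy, OpenCV 4.12 (cv2) and the standard library are available. Lean on these libraries where they do the work, as an engineer would, in place of code of your own. Each camera call takes 0.05 s, during which the arm holds its last target. There are 200 camera calls.

### The job

Put the lemon away in the clear food box, set the lid squarely on the box so that it sits fully down on the rim, then flip all four side clips down until each has snapped home under the rim. Leave the salt shaker, the honey jar and the glass tumbler standing where they are.

Things in the scene. Friction and masses are not known exactly. Their poses are not given: they have to be found in the camera images.
- food_box: clear snap-lock food box, open on top, stuck fast to the worktop. Origin: centre of its underside, z up, x across, y along. Body 104 (x) by 134 (y) mm outside, walls and floor 4 mm (96 by 126 mm inside), flat rim 124 by 154 mm over all, 78 mm high. The rim is 16 mm deep with a rounded bead along its lower outer edge (lowest point 58.5 mm up); the clips' hooks snap under it
- lid: petrol-blue lid, 0.34 kg with its four pale clips, lying right way up at the start. Origin: centre of its underside, x across, y along, z up. Tapered plug z 0 to 8 mm enters the box mouth with 1.3 mm play; plate 124 (x) by 154 (y) mm at z 8 to 15. Seated, its plate lies on the rim: its origin is 70 mm above the box's origin, y axis along the box's y (either way round)
- lid_grip (a point): centre of the carry grip on the lid, 34 mm above the lid's origin: a bar 18 mm wide (lid x), 84 mm long (lid y), lid z 28 to 41 mm, on a leg at each end; the gap under it is open
- lemon: yellow lemon, 78 mm long (x), 55 wide (y), 56 high, 0.11 kg. Origin: its underside as it lies at the start, axes turn with it; it can roll
- lemon_center (a point): centre of the lemon, 28 mm above the worktop at the start
- salt_shaker: clear salt shaker with a grey top, 44 mm across, 90 high, loose; origin: centre of its underside. Bystander. Behind the work runs a window sill, 0.155 to 0.177 m up, its front edge from x 0.70 m at y 0.2 to x 0.55 at y -0.38; farther right a full wall carries on (x 0.57 at y -0.41): swing the arm clear of both
- honey_jar: honey jar with a red lid, 65 mm across, 100 high, loose; origin: centre of its underside. Bystander
- tumbler: clear glass tumbler, 81 mm across, 91 high, open on top, loose; origin: centre of its underside. Bystander
- clip_a (a joint): clip on the lid's +x (long) side. rad: 0 = straight down and locked, 1.57 = level outward, more = up; stays where left, 1 N moves it. Plate 45 mm wide, 32 long from the hinge, 3 thick; shut, its face is 2.4 mm outside the hinge axis. Below 0.25 rad its sprung hook meets the bead, rides over it near 0.17 at 4 to 8 N inward push near the lower end, snaps behind it and holds near 0
- clip_a_hinge (a point): middle of that clip's hinge axis (the axis runs along the lid's edge), lid frame (64.7, 0, 11.5) mm
- clip_b (a joint): clip on the lid's +y (short) side. rad: 0 = straight down and locked, 1.57 = level outward, more = up; stays where left, 1 N moves it. Plate 45 mm wide, 32 long from the hinge, 3 thick; shut, its face is 2.4 mm outside the hinge axis. Below 0.25 rad its sprung hook meets the bead, rides over it near 0.17 at 4 to 8 N inward push near the lower end, snaps behind it and holds near 0
- clip_b_hinge (a point): middle of that clip's hinge axis (the axis runs along the lid's edge), lid frame (0, 79.7, 11.5) mm
- clip_c (a joint): clip on the lid's -x (long) side. rad: 0 = straight down and locked, 1.57 = level outward, more = up; stays where left, 1 N moves it. Plate 45 mm wide, 32 long from the hinge, 3 thick; shut, its face is 2.4 mm outside the hinge axis. Below 0.25 rad its sprung hook meets the bead, rides over it near 0.17 at 4 to 8 N inward push near the lower end, snaps behind it and holds near 0
- clip_c_hinge (a point): middle of that clip's hinge axis (the axis runs along the lid's edge), lid frame (-64.7, 0, 11.5) mm
- clip_d (a joint): clip on the lid's -y (short) side. rad: 0 = straight down and locked, 1.57 = level outward, more = up; stays where left, 1 N moves it. Plate 45 mm wide, 32 long from the hinge, 3 thick; shut, its face is 2.4 mm outside the hinge axis. Below 0.25 rad its sprung hook meets the bead, rides over it near 0.17 at 4 to 8 N inward push near the lower end, snaps behind it and holds near 0
- clip_d_hinge (a point): middle of that clip's hinge axis (the axis runs along the lid's edge), lid frame (0, -79.7, 11.5) mm

How it is judged:
By the outcome, as a careful person would: the job done as asked, in the order asked, and still so for the second after the job is handed in, with the robot touching nothing.
It also fails if it takes over 72 s, if anything falls off the work surface, if the arm or the gripper's body presses on something with over 40 N, if the wrist force passes 120 N, or if a joint passes its speed limit or range.

## Working session

There is one attempt and no reset: what is moved stays moved. The work goes in short steps, Python scripts to look and compute and a tool call to move; the robot and the scene stay as the last step left them, time stands still between calls to the robot, and variables do not carry over. Pictures are saved under pics/ and viewed, at most 10 in all, crops included, and the job is handed in when it is done.

Besides the shell and the picture viewer there is one more tool, called after "Emit:" as a command line: name --pt "numbers of a row" for each row, then --argument value for the rest. drive_tool: Moves the arm, as the interface text tells. Its arguments: {"type":"object","properties":{"rows":{"type":"array"},"force":{"type":"number"}},"required":["rows"]}

```bash
ls; mkdir -p pics
cat > h.py <<'E'
import numpy as np, cv2
from scipy.spatial.transform import Rotation as R
from workcell import status, read_camera, workorder, masks_of
def grab(n):
    s=status.read_state(); p=read_camera(n)
    if 'world_from_camera' in p: T=np.array(p['world_from_camera'])
    else:
        W=np.eye(4);W[:3,:3]=R.from_rotvec(s['tcp_rot']).as_matrix();W[:3,3]=s['tool_pos'];T=W@np.array(p['mount'])
    p['T']=T;p['K']=np.array(p['intrinsics']);return p
def ray(p,u,v):
    d=np.linalg.inv(p['K'])@[u,v,1]; return p['T'][:3,3],p['T'][:3,:3]@[d[0],-d[1],-d[2]]
def onz(p,u,v,z):
    o,d=ray(p,u,v); return o+d*(z-o[2])/d[2]
def proj(p,X):
    c=np.linalg.inv(p['T'])@np.r_[X,1]; q=p['K']@[c[0],-c[1],-c[2]]; return q[:2]/q[2]
def tri(rs):
    A=0;b=0
    for o,d in rs:
        d=d/np.linalg.norm(d);M=np.eye(3)-np.outer(d,d);A=A+M;b=b+M@o
    return np.linalg.solve(A,b)
def save(p,f): cv2.imwrite('pics/'+f,cv2.cvtColor(p['color'],cv2.COLOR_RGB2BGR))
E
python3 - <<'E'
from h import *
s=status.read_state();print(s)
for n in ['top','side']:
    p=grab(n);save(p,n+'0.png');print(n,p['T'].round(3).tolist(),p['K'].round(1).tolist(),[k for k in p])
    for t in ['food_box','lid','lemon','salt_shaker','honey_jar','tumbler','clip_a']:
        for m in masks_of(p,t)[:4]:
            ys,xs=np.nonzero(m['mask']);print(t,round(m['score'],2),m['bbox'],xs.mean().round(1),ys.mean().round(1))
E
```

```text
pics
{'time': 0.0, 'q': array([ 1.06508759e+00,  2.64717972e-01,  1.60539033e+00,  3.13696342e-05,
        1.27365777e+00, -3.68801369e-02]), 'joint_vel': array([ 4.33311355e-04,  9.97215385e-04, -5.34909155e-04,  1.44871293e-03,
        9.04174453e-04, -3.84791547e-07]), 'joint_torque': array([-2.73776368e-04, -5.15145671e+01, -3.67304850e+01, -1.54077525e-04,
        1.33256221e-02,  1.84319717e-06]), 'tool_pos': array([0.30462272, 0.60154284, 0.22997688]), 'tcp_rot': array([-0.72957991, -3.0550722 ,  0.00327587]), 'wrist_force': array([-0.18274032, -0.02651776,  0.05261329]), 'torque': array([0.03706864, 0.03197433, 0.02397214]), 'grip_force': 0.0, 'width': 0.9977994179338635}
top [[0.027, 0.998, -0.059, 0.382], [-1.0, 0.027, 0.003, -0.015], [0.004, 0.059, 0.998, 1.3], [0.0, 0.0, 0.0, 1.0]] [[461.2, 0.0, 318.7], [0.0, 461.2, 238.9], [0.0, 0.0, 1.0]] ['color', 'intrinsics', 'world_from_camera', 'shot', 'T', 'K']
food_box 0.65 [221.8, 180.8, 291.7, 242.1] 256.4 211.4
lid 0.63 [346.2, 212.0, 417.2, 283.0] 381.3 247.9
lemon 0.69 [156.1, 201.2, 176.2, 224.3] 164.2 210.7
lemon 0.65 [348
[... 553 characters left out ...]
321.3], [0.0, 504.1, 234.5], [0.0, 0.0, 1.0]] ['color', 'intrinsics', 'world_from_camera', 'shot', 'T', 'K']
food_box 0.73 [289.0, 170.9, 358.3, 233.3] 322.4 199.1
food_box 0.48 [272.4, 270.8, 364.0, 348.5] 317.5 308.5
lid 0.86 [274.8, 271.2, 362.8, 347.2] 317.4 308.4
lemon 0.56 [291.9, 146.5, 313.1, 165.4] 303.0 155.7
salt_shaker 0.81 [357.2, 234.8, 374.6, 269.6] 366.1 251.7
honey_jar 0.95 [327.1, 350.9, 370.3, 409.1] 346.2 378.1
tumbler 0.91 [259.6, 224.4, 293.3, 269.3] 278.8 243.2
clip_a 0.74 [275.8, 287.1, 294.7, 307.2] 284.6 294.7
clip_a 0.73 [341.7, 311.6, 362.2, 329.5] 352.3 317.1
clip_a 0.73 [323.9, 271.6, 348.9, 287.8] 335.7 277.7
clip_a 0.58 [289.5, 330.0, 312.9, 347.8] 297.5 337.8
```

Run:
```python
import cv2
a=cv2.imread('pics/top0.png')[160:310,130:500];b=cv2.imread('pics/side0.png')[130:420,220:420]
cv2.imwrite('pics/t1.png',cv2.resize(a,None,fx=2.1,fy=2.1,interpolation=2));cv2.imwrite('pics/s1.png',cv2.resize(b,None,fx=2,fy=2,interpolation=2))
```

```text
(no output)
```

View pics/t1.png

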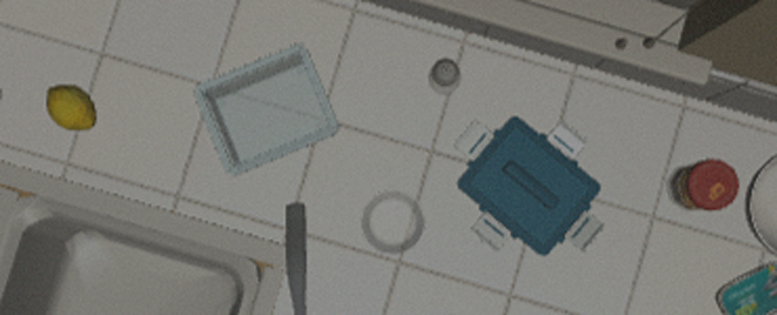

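View pics/s1.png

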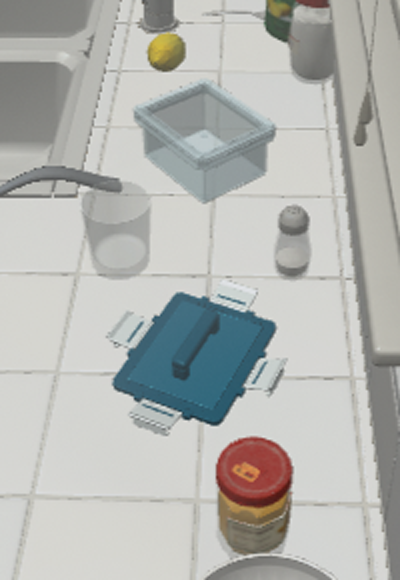

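The top crop shows the lemon at left (px ~164,211), the open box turned about 20°, the shaker, the tumbler, the lid with its clips splayed outward and the grip bar diagonal, and the honey jar. The side crop agrees, and a faucet spout reaches in near the tumbler.

```bash
cat >> h.py <<'E'
def rect(p,m,z):
    c,_=cv2.findContours(m.astype(np.uint8),cv2.RETR_EXTERNAL,cv2.CHAIN_APPROX_NONE)
    c=max(c,key=cv2.contourArea)[:,0,:]
    w=np.array([onz(p,u,v,z)[:2] for u,v in c],np.float32)*1000
    (cx,cy),(a,b),t=cv2.minAreaRect(w)
    bx=cv2.boxPoints(((cx,cy),(a,b),t)); e=[bx[1]-bx[0],bx[2]-bx[1]]; L=max(e,key=np.linalg.norm)
    return np.r_[cx,cy].round(1),(round(a,1),round(b,1)),round(np.degrees(np.arctan2(L[1],L[0]))%180,1)
E
python3 - <<'E'
from h import *
P={n:grab(n) for n in ['top','side']}
for t in ['food_box','lid','lemon','salt_shaker','honey_jar','tumbler','lid_grip']:
    rs=[]
    for n,p in P.items():
        m=masks_of(p,t)
        if not m: print('miss',t,n);continue
        ys,xs=np.nonzero(m[0]['mask']);rs.append(ray(p,xs.mean(),ys.mean()))
        if n=='top': print(t,rect(p,m[0]['mask'],{'food_box':.078,'lid':.015}.get(t,.03)), onz(p,xs.mean(),ys.mean(),.03).round(3))
    if len(rs)==2: print(t,tri(rs).round(3))
# faucet tip
print('faucet',tri([ray(P['top'],271,257),ray(P['side'],279,223)]).round(3))
p=P['top'];hsv=cv2.cvtColor(p['color'],cv2.COLOR_RGB2HSV)
for nm,lo,hi in [('lidblue',(90,120,40),(110,255,255)),('lem',(20,120,50),(35,255,255))]:
    for n,q in P.items():
        m=cv2.inRange(cv2.cvtColor(q['color'],cv2.COLOR_RGB2HSV),lo,hi)
        k,l,st,ce=cv2.connectedComponentsWithStats(m);i=1+st[1:,4].argmax()
        print(nm,n,st[i],ce[i].round(1), rect(q,l==i,.015 if nm[1]=='i' else .028))
E
```

```text
food_box (array([523.5, 149.3]), (128.7, 158.9), np.float32(113.8)) [0.529 0.156 0.03 ]
food_box [0.526 0.155 0.039]
lid (array([ 440.5, -194.8]), (180.6, 186.7), np.float32(94.3)) [ 0.438 -0.193  0.03 ]
lid [ 0.437 -0.196  0.006]
lemon (array([524.3, 412. ]), (58.9, 63.5), np.float32(92.8)) [0.525 0.412 0.03 ]
lemon [0.525 0.414 0.026]
salt_shaker (array([578.1, -77.8]), (44.8, 38.9), np.float32(1.4)) [ 0.578 -0.078  0.03 ]
salt_shaker [ 0.576 -0.078  0.037]
honey_jar (array([ 444.3, -420.7]), (63.5, 94.0), np.float32(91.5)) [ 0.443 -0.421  0.03 ]
honey_jar [ 0.447 -0.379  0.17 ]
tumbler (array([385.2, -15. ]), (82.4, 79.8), np.float32(1.5)) [ 0.384 -0.015  0.03 ]
tumbler [ 0.384 -0.015  0.048]
lid_grip (array([ 438.6, -192.9]), (181.2, 184.8), np.float32(94.2)) [ 0.438 -0.193  0.03 ]
lid_grip [ 0.437 -0.196  0.006]
faucet [0.403 0.113 0.012]
lidblue top [ 32 129  20  33 216] [ 42.1 145. ] (array([702.2, 769.7]), (49.9, 92.4), np.float32(175.5))
lidblue side [ 283  281   74   61 2572] [319.6 310.3] (array([ 438.7, -200.7]), (159.6, 123.3), np.float32(50.7))
lem top [153 201  22  21 372] [163.3 211.1] (array([523.1, 412.6]), (56.3, 58.1), np.float32(92.6))
lem side [294 147  16  15 166] [300.8 153.6] (array([516.9, 424.8]), (90.5, 42.1), np.float32(61.8))
```

```bash
cat >> h.py <<'E'
def plan(pos,yaw,claw=None,vmax=.038,amax=6.8,s=None,rot=None,n=0):
    """tool down, tool y axis at world yaw (deg). prints rounded rows from the current pose; s: (pos,Rotation) start"""
    st=status.read_state()
    p,Q=(np.array(st['tool_pos']),R.from_rotvec(st['tcp_rot'])) if s is None else s
    if rot is None:
        y=np.array([np.cos(np.radians(yaw)),np.sin(np.radians(yaw)),0]); z=np.array([0,0,-1.]);rot=R.from_matrix(np.c_[np.cross(y,z),y,z])
    pos=np.array(pos,float); tot=(Q.inv()*rot).as_rotvec(degrees=True)
    n=max(n,int(np.ceil(max(np.linalg.norm(pos-p)/vmax,np.linalg.norm(tot)/amax,1))));rows=[]
    p0,Q0=p,Q
    for i in range(1,n+1):
        tp=p0+(pos-p0)*i/n; tq=Q0*R.from_rotvec(tot*i/n,degrees=True)
        a=(Q.inv()*tq).as_rotvec(degrees=True).round(1); t=Q.inv().apply(tp-p).round(4)
        rows.append([*a,*t]+([claw] if claw is not None else [])); p=p+Q.apply(t); Q=Q*R.from_rotvec(a,degrees=True)
    print('['+','.join('['+','.join(f'{x:g}' for x in r)+']' for r in rows)+']',n); return p,Q
E
python3 - <<'E'
from h import *
p=grab('wrist');print(np.array(p['mount']).round(3).tolist(),p['K'].round(0).tolist());s=status.read_state()
Q=R.from_rotvec(s['tcp_rot']);print(Q.as_matrix().round(3))
print(proj(p,[.525,.412,.03]))
y=np.degrees(np.arctan2(*Q.as_matrix()[[1,0],1]));print(y)
plan([.46,.38,.26],y,1)
E
```

```text
[[0.0, 0.954, 0.301, 0.076], [1.0, -0.0, -0.0, -0.002], [-0.0, 0.301, -0.954, -0.143], [0.0, 0.0, 0.0, 1.0]] [[342.0, 0.0, 318.0], [0.0, 342.0, 246.0], [0.0, 0.0, 1.0]]
[[-0.892  0.452 -0.   ]
 [ 0.452  0.892  0.   ]
 [ 0.    -0.    -1.   ]]
[263.75646406 431.81060818]
63.141629447917474
[[-0,-0,-0,-0.0298,-0.016,-0.0036,1],[-0,-0,-0,-0.0299,-0.016,-0.0036,1],[-0,-0,-0,-0.0298,-0.0161,-0.0036,1],[-0,-0,-0,-0.0299,-0.016,-0.0036,1],[-0,-0,-0,-0.0298,-0.016,-0.0036,1],[-0,-0,-0,-0.0298,-0.016,-0.0036,1],[-0,-0,-0,-0.0299,-0.016,-0.0035,1],[-0,-0,-0,-0.0298,-0.0161,-0.0036,1]] 8
```

Run:
```python
from h import *
plan([.54,.34,.27],63.1,1,vmax=.041)
```

```text
[[-0,-0,0,-0.0365,-0.0142,-0.0043,1],[-0,-0,0,-0.0364,-0.0142,-0.0043,1],[-0,-0,0,-0.0365,-0.0142,-0.0043,1],[-0,-0,0,-0.0364,-0.0142,-0.0043,1],[-0,-0,0,-0.0365,-0.0142,-0.0043,1],[-0,-0,0,-0.0365,-0.0141,-0.0043,1],[-0,-0,0,-0.0364,-0.0142,-0.0043,1],[-0,-0,0,-0.0365,-0.0142,-0.0043,1],[-0,-0,0,-0.0364,-0.0142,-0.0043,1]] 9
```

Emit:
drive_tool --pt "0 0 0 -0.038 -0.015 -0.005 1" --pt "0 0 0 -0.038 -0.015 -0.005 1" --pt "0 0 0 -0.038 -0.015 -0.005 1" --pt "0 0 0 -0.038 -0.015 -0.005 1" --pt "0 0 0 -0.038 -0.015 -0.005 1" --pt "0 0 0 -0.038 -0.015 -0.005 1" --pt "0 0 0 -0.038 -0.015 -0.005 1" --pt "0 0 0 -0.038 -0.015 -0.005 1"

```text
time: 2.32
tool_pos: [0.523, 0.3561, 0.2718]
tcp_rot: [0.729, 3.055, 0.001]
wrist_force: [1.1, 0.2, 0.1]
width: 1.001
grip_force: 0.0
```

Run:
```python
from h import *
s=status.read_state();print(s['tool_pos'],s['time'],abs(s['joint_vel']).max())
p=grab('wrist');s=status.read_state();print(s['tool_pos'],abs(s['joint_vel']).max())
p=grab('wrist');save(p,'w1.png');t=grab('top')
for n in ['lemon','food_box']:
    m=masks_of(p,n)
    for k in m[:2]:
        ys,xs=np.nonzero(k['mask']);print(n,round(k['score'],2),k['bbox'],rect(p,k['mask'],.078 if n[0]=='f' else .028))
    if n=='lemon':
        mt=masks_of(t,n)[0]['mask'];yt,xt=np.nonzero(mt);ys,xs=np.nonzero(m[0]['mask'])
        print('tri',tri([ray(p,xs.mean(),ys.mean()),ray(t,xt.mean(),yt.mean())]))
        w=np.array([onz(p,u,v,.028)[:2] for u,v in zip(xs,ys)]);e,V=np.linalg.eigh(np.cov(w.T));print(w.mean(0),4*np.sqrt(e),np.degrees(np.arctan2(V[1],V[0])))
```

```text
[0.52298189 0.35613255 0.27177499] 2.3167 0.7699152182707495
[0.52870987 0.35031034 0.27304577] 0.14314039170496065
lemon 0.92 [328.5, 149.7, 396.8, 206.1] (array([522. , 408.8]), (63.3, 63.5), np.float32(96.0))
tri [0.51450825 0.40754408 0.04081518]
[0.52163017 0.40943003] [0.05644437 0.07474047] [140.56198256  50.56198256]
food_box 0.56 [67.9, 202.9, 238.2, 357.2] (array([517.7, 155.9]), (124.9, 179.1), np.float32(114.0))
```

View pics/w1.png

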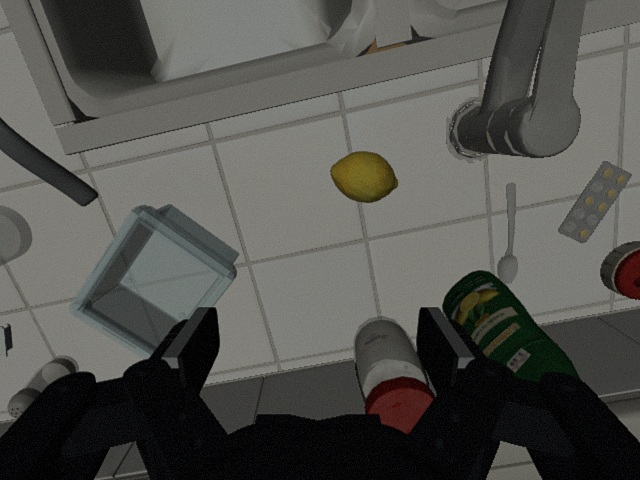

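The wrist view shows the lemon at (364,177), the box at (155,275), a spout tip at (88,198), a tap base at (470,130), and bottles at the bottom near (390,370).

Run:
```python
from h import *
p=grab('wrist');t=grab('top');sd=grab('side');save(t,'top1.png')
print('base',onz(p,465,135,0),'bottle',onz(p,388,325,0.0),onz(p,388,325,0.1),'green',onz(p,470,280,.0),onz(p,470,280,.15))
r=[ray(p,85,198),ray(t,271,257),ray(sd,279,222)]
for i,j in [(0,1),(0,2),(1,2)]: print('spout',tri([r[i],r[j]]).round(3))
x=tri(r[:2]);print(proj(sd,x),proj(p,x))
for n in ['lemon']:
    P=[]
    for q in (p,t,sd):
        m=masks_of(q,n)[0];ys,xs=np.nonzero(m['mask']);P.append(ray(q,xs.mean(),ys.mean()));print(m['score'],xs.mean(),ys.mean())
    print(tri(P),tri(P[:2]),tri(P[1:]),tri(P[::2]))
    ys,xs=np.nonzero(masks_of(p,n)[0]['mask']);w=np.array([onz(p,u,v,.028)[:2] for u,v in zip(xs,ys)]);e,V=np.linalg.eigh(np.cov(w.T));print(w.mean(0),np.degrees(np.arctan2(V[1],V[0])))
o=None
a=plan([.522,.409,.15],140.6,1)
```

```text
base [0.52656199 0.54455391 0.        ] bottle [0.7147847  0.36693122 0.        ] [0.65164456 0.37271578 0.1       ] green [0.70187479 0.48957092 0.        ] [0.61183549 0.45387563 0.15      ]
spout [0.397 0.114 0.013]
spout [0.395 0.116 0.014]
spout [0.403 0.112 0.016]
[277.21031129 222.69710872] [ 87.86643379 204.20007194]
0.6 360.143253968254 187.6781746031746
0.61 165.15286624203821 216.1656050955414Traceback (most recent call last):
  File "<stdin>", line 10, in <module>
IndexError: list index out of range
```

Run:
```python
from h import *
p=grab('wrist');t=grab('top');sd=grab('side')
rs=[]
for q in (p,t,sd):
    m=cv2.inRange(cv2.cvtColor(q['color'],cv2.COLOR_RGB2HSV),(18,90,40),(36,255,255))
    k,l,st,ce=cv2.connectedComponentsWithStats(m)
    x=proj(q,[.522,.409,.028]); i=min(range(1,k),key=lambda i:np.hypot(*(ce[i]-x)) if st[i,4]>60 else 1e9)
    print(ce[i],st[i],x); rs.append(ray(q,*ce[i]))
    ys,xs=np.nonzero(l==i);w=np.array([onz(q,u,v,.028)[:2] for u,v in zip(xs,ys)]);e,V=np.linalg.eigh(np.cov(w.T));print(w.mean(0),4*e**.5,np.degrees(np.arctan2(V[1],V[0])))
print(tri(rs),tri(rs[:2]),tri(rs[::2]))
plan([.522,.409,.13],140.6,1);s=status.read_state();print(s['q'])
```

```text
[359.81981982 188.0012285 ] [ 327  163   67   51 2442] [359.2380821  188.30168518]
[0.52213386 0.40968046] [0.05451443 0.07249694] [140.10204451  50.10204451]
[164.97660819 216.01169591] [153 208  23  14 171] [164.77869744 211.40190106]
[0.50920368 0.40785619] [0.03339856 0.07087429] [178.68474706  88.68474706]
[301.89954338 154.29223744] [294 146  17  17 219] [302.93735845 155.98069212]
[0.5209834  0.42024102] [0.05224228 0.10161517] [162.16445373  72.16445373]
[0.51599089 0.40753084 0.03489302] [0.5146254  0.40769718 0.03461488] [0.520003   0.40948925 0.03407874]
[[-0,-0,-6.5,0.0019,0.0038,0.0118,1],[-0,-0,-6.4,0.0014,0.004,0.0117,1],[-0,-0,-6.5,0.001,0.0041,0.0118,1],[-0,-0,-6.4,0.0005,0.0042,0.0118,1],[-0,-0,-6.5,0,0.0042,0.0118,1],[0,-0,-6.4,-0.0004,0.0042,0.0117,1],[0,-0,-6.5,-0.0009,0.0042,0.0118,1],[0,-0,-6.4,-0.0014,0.004,0.0118,1],[0,-0,-6.5,-0.0018,0.0038,0.0117,1],[0,-0,-6.4,-0.0022,0.0036,0.0118,1],[0,-0,-6.5,-0.0026,0.0033,0.0118,1],[0,-0,-6.4,-0.003,0.003,0.0118,1]] 12
[ 5.62483482e-01  1.63186504e-01  1.65142380e+00  7.21442528e-06
  1.32705376e+00 -5.40427068e-01]
```

Emit:
drive_tool --pt "0 0 -7 0.002 0.004 0.018 1" --pt "0 0 -7 0.0015 0.004 0.018 1" --pt "0 0 -7 0.001 0.004 0.018 1" --pt "0 0 -7 0.0005 0.004 0.018 1" --pt "0 0 -7 0 0.004 0.018 1" --pt "0 0 -7 -0.0005 0.004 0.018 1" --pt "0 0 -7 -0.001 0.004 0.018 1" --pt "0 0 -7 -0.0015 0.004 0.016 1"

```text
time: 3.73
tool_pos: [0.5211, 0.3912, 0.1281]
tcp_rot: [0.8, -3.038, 0.0]
wrist_force: [0.0, -0.5, -0.7]
width: 1.0
grip_force: 0.0
```

Run:
```python
from h import *
grab('wrist');grab('wrist');s=status.read_state();print(s['tool_pos'],s['time'])
a=plan([.522,.409,.07],140.1,1); plan([.522,.409,.009],140.1,1,s=a)
```

```text
[0.51906858 0.39014869 0.12551929] 3.8333
[[0,-0.1,-5.2,-0.003,0.0038,0.0139,1],[0,-0.1,-5.3,-0.0034,0.0034,0.0138,1],[0,-0.1,-5.2,-0.0036,0.0032,0.0139,1],[0,-0.1,-5.2,-0.0038,0.0028,0.0139,1]] 4
[[0,0,-0,-0,-0,0.0305,1],[0,0,-0,-0,-0,0.0305,1]] 2
```

Emit:
drive_tool --pt "0 0 -5 -0.003 0.004 0.014 1" --pt "0 0 -5 -0.0035 0.0035 0.014 1" --pt "0 0 -5 -0.0035 0.003 0.014 1" --pt "0 0 -5.5 -0.004 0.003 0.014 1" --pt "0 0 0 0 0 0.03 1" --pt "0 0 0 0 0 0.028 1" --pt "0 0 0 0 0 0.001 0.4" --pt "0 0 0 0 0 0 0.4" --force 25

```text
time: 4.5
tool_pos: [0.5234, 0.4094, 0.0132]
tcp_rot: [1.314, -2.849, 0.001]
wrist_force: [0.6, 0.8, -0.3]
width: 0.744
grip_force: 0.0
```

Emit:
drive_tool --pt "0 0 0 0 0 0 0.3" --pt "0 0 0 0 0 0 0.3" --pt "0 0 0 0 0 0 0.3" --pt "0 0 0 0 0 0 0.3" --pt "0 0 0 0 0 0 0.3" --force 25

```text
time: 4.92
tool_pos: [0.5256, 0.4111, 0.0159]
tcp_rot: [-1.317, 2.849, 0.001]
wrist_force: [-0.2, 0.1, 3.2]
width: 0.618
grip_force: 26.7
```

Run:
```python
from h import *
t=grab('top');t=grab('side')
a=plan([.522,.400,.10],140.1,.3,vmax=.035);
a=plan([.524,.15,.17],113.8,.3,vmax=.035,s=a)
```

```text
[[-0,0.1,-0.2,0.0035,-0.0015,-0.028,0.3],[-0,0,-0.1,0.0036,-0.0015,-0.028,0.3],[-0,0.1,-0.2,0.0036,-0.0014,-0.0281,0.3]] 3
[[-0,-0,3.3,0.0238,-0.0202,-0.0087,0.3],[-0,-0,3.3,0.0227,-0.0216,-0.0087,0.3],[-0,-0,3.3,0.0213,-0.0228,-0.0087,0.3],[-0,-0,3.3,0.02,-0.0241,-0.0087,0.3],[-0,-0,3.3,0.0186,-0.0251,-0.0088,0.3],[-0,-0,3.3,0.0171,-0.0262,-0.0087,0.3],[-0,-0,3.2,0.0156,-0.0271,-0.0087,0.3],[-0.1,-0,3.3,0.014,-0.0279,-0.0087,0.3]] 8
```

Emit:
drive_tool --pt "0 0 0 0 0 -0.025 0.3" --pt "0 0 0 0 0 -0.035 0.3" --pt "0 0 0 0 0 -0.035 0.3" --pt "0 0 3.3 0.024 -0.02 -0.02 0.3" --pt "0 0 3.3 0.023 -0.0215 -0.02 0.3" --pt "0 0 3.3 0.021 -0.023 -0.02 0.3" --pt "0 0 3.3 0.02 -0.024 -0.02 0.3"

```text
time: 5.6
tool_pos: [0.5236, 0.284, 0.19]
tcp_rot: [0.979, -2.985, 0.0]
wrist_force: [0.7, 0.3, -2.2]
width: 0.617
grip_force: 27.2
```

Run:
```python
from h import *
grab('wrist');grab('wrist');p=grab('wrist');s=status.read_state();print(s['tool_pos'],s['time'],s['width'],s['grip_force'])
save(p,'w2.png')
for k in masks_of(p,'food_box')[:2]: print(k['score'],k['bbox'],rect(p,k['mask'],.078))
# predicted rim corners
c=np.array([.5235,.1493]);th=np.radians(113.8);y=np.array([np.cos(th),np.sin(th)]);x=np.array([y[1],-y[0]])
im=cv2.cvtColor(p['color'],cv2.COLOR_RGB2BGR)
q=np.array([proj(p,[*(c+a*.062*x+b*.077*y),.078]) for a,b in [(1,1),(1,-1),(-1,-1),(-1,1)]]);print(q.round())
cv2.polylines(im,[q.round().astype(int)],True,(0,0,255),1);cv2.imwrite('pics/w2o.png',im)
```

```text
[0.52556362 0.28401706 0.19173331] 5.75 0.6160349310993593 27.15354918502271
0.56 [56.6, 8.0, 290.1, 230.5] (array([521.7, 147.2]), (125.1, 158.1), np.float32(114.2))
[[264. 236.]
 [ 65. 194.]
 [ 63.   8.]
 [295.  65.]]
```

View pics/w2o.png

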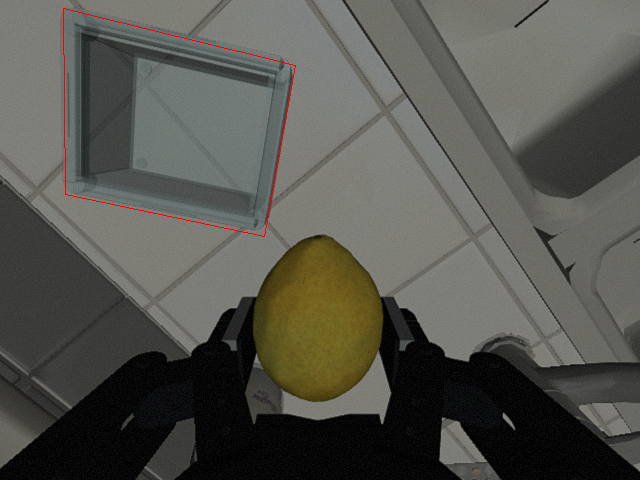

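The overlay shows the rim prediction (red) about 2 mm outside the real rim on the (295,65) side, so the centre is about (0.522, 0.1475). The lemon is held well at (318,320).

Run:
```python
from h import *
a=plan([.522,.1475,.17],114,.3,vmax=.035);
a=plan([.522,.1475,.024],114,.3,vmax=.037,s=a)
```

```text
[[0,0,3.1,0.0209,-0.0273,0.005,0.3],[0,0.1,3.1,0.0194,-0.0283,0.005,0.3],[0,-0,3.1,0.0178,-0.0293,0.005,0.3],[0,0,3.1,0.0163,-0.0303,0.005,0.3]] 4
[[0,0,-0,-0,-0,0.0365,0.3],[0,0,-0,-0,-0,0.0365,0.3],[0,0,-0,-0,-0,0.0365,0.3],[0,0,-0,-0,-0.0001,0.0365,0.3]] 4
```

Emit:
drive_tool --pt "0 0 3.1 0.021 -0.0275 0.005 0.3" --pt "0 0 3.1 0.0195 -0.0285 0.005 0.3" --pt "0 0 3.1 0.018 -0.0295 0.005 0.3" --pt "0 0 3.1 0.0165 -0.0305 0.005 0.3" --pt "0 0 0 0 0 0 0.3" --pt "0 0 0 0 0 0.036 0.3" --pt "0 0 0 0 0 0.036 0.3" --pt "0 0 0 0 0 0.036 0.3"

```text
time: 6.47
tool_pos: [0.5218, 0.148, 0.0598]
tcp_rot: [-0.656, 3.071, 0.001]
wrist_force: [-0.3, -0.7, -1.4]
width: 0.613
grip_force: 27.2
```

Emit:
drive_tool --pt "0 0 0 0 0 0.02 0.3" --pt "0 0 0 0 0 0.01 0.3" --pt "0 0 0 0 0 0.005 0.3" --pt "0 0 0 0 0 0 0.3" --pt "0 0 0 0 0 0 0.9" --pt "0 0 0 0 0 0 0.9" --pt "0 0 0 0 0 0 0.9"

```text
time: 7.05
tool_pos: [0.5237, 0.1475, 0.0284]
tcp_rot: [-0.654, 3.069, 0.0]
wrist_force: [0.7, -0.6, -0.7]
width: 0.898
grip_force: 0.0
```

Run:
```python
from h import *
s=status.read_state();print(s['tool_pos'],s['time'],s['width'],s['wrist_force'],s['q'])
```

```text
[0.52366054 0.14754494 0.02841821] 7.05 0.8984485055382009 [ 0.69665635 -0.61837435 -0.68337287] [ 2.28839221e-01  2.30617334e-01  2.05955239e+00  2.91280053e-05
  8.47215113e-01 -1.76178688e+00]
```

Run:
```python
from h import *
a=plan([.522,.1475,.2],114,.9,vmax=.041);
Q=a[1]
# two legs to force + turning
p,Q=plan([.48,.0,.25],114-60,.9,vmax=.041,amax=7.1,s=a)
p,Q=plan([.41,-.23,.25],-39.3,.9,vmax=.041,amax=7.1,s=(p,Q))
```

```text
[[-0,0,0,0.0002,0.0001,-0.0343,0.9],[-0,0.1,0,0.0001,0.0001,-0.0343,0.9],[-0,0,0,0.0003,0.0001,-0.0344,0.9],[-0,0.1,0,0.0002,0.0001,-0.0343,0.9],[-0,0,0.1,0.0003,0.0001,-0.0343,0.9]] 5
[[-0,0,6.7,0.0109,-0.0131,-0.0056,0.9],[-0,0,6.6,0.0093,-0.0143,-0.0055,0.9],[-0,0,6.7,0.0076,-0.0152,-0.0056,0.9],[-0,0,6.6,0.0058,-0.016,-0.0055,0.9],[-0,0,6.7,0.0039,-0.0166,-0.0056,0.9],[-0,0,6.7,0.0019,-0.017,-0.0055,0.9],[-0,0,6.6,-0,-0.017,-0.0056,0.9],[0,0.1,6.7,-0.002,-0.0169,-0.0055,0.9],[-0,-0,6.7,-0.004,-0.0166,-0.0056,0.9]] 9
[[-0,-0,6.7,-0.0056,-0.0162,0,0.9],[-0,-0,6.6,-0.0075,-0.0155,0,0.9],[-0,-0,6.7,-0.0092,-0.0145,0,0.9],[-0,-0,6.6,-0.0108,-0.0133,0,0.9],[-0,-0,6.7,-0.0123,-0.012,0,0.9],[-0,-0,6.7,-0.0136,-0.0104,0,0.9],[-0,-0,6.6,-0.0148,-0.0089,0,0.9],[-0,-0,6.7,-0.0156,-0.007,0,0.9],[-0,-0,6.6,-0.0164,-0.0052,0,0.9],[-0,-0,6.7,-0.0169,-0.0033,0,0.9],[-0,0,6.7,-0.0171,-0.0013,0,0.9],[-0,0,6.6,-0.0171,0.0008,0,0.9],[-0,0,6.7,-0.017,0.0027,0,0.9],[-0,0,6.7,-0.0165,0.0046,0,0.9]] 14
```

Emit:
drive_tool --pt "0 0 0 0 0 -0.03 0.9" --pt "0 0 0 0 0 -0.036 0.9" --pt "0 0 0 0 0 -0.036 0.9" --pt "0 0 0 0 0 -0.036 0.9" --pt "0 0 0 0 0 -0.036 0.9" --pt "0 0 6.7 0.011 -0.013 -0.005 0.9" --pt "0 0 6.7 0.0095 -0.0145 -0.005 0.9" --pt "0 0 6.7 0.0075 -0.015 -0.005 0.9"

```text
time: 7.72
tool_pos: [0.5086, 0.0975, 0.2186]
tcp_rot: [-0.1, 3.135, 0.001]
wrist_force: [0.1, -0.8, -0.2]
width: 0.903
grip_force: 0.0
```

Emit:
drive_tool --pt "0 0 6.7 0.006 -0.016 -0.005 0.9" --pt "0 0 6.7 0.004 -0.0165 -0.005 0.9" --pt "0 0 6.7 0.002 -0.017 -0.005 0.9" --pt "0 0 6.7 0 -0.017 -0.005 0.9" --pt "0 0 6.7 -0.002 -0.017 -0.005 0.9" --pt "0 0 6.7 -0.004 -0.0165 -0.005 0.9" --pt "0 0 6.7 -0.0055 -0.016 0 0.9" --pt "0 0 6.7 -0.0075 -0.0155 0 0.9"

```text
time: 8.38
tool_pos: [0.4693, -0.0339, 0.2475]
tcp_rot: [1.326, 2.844, 0.002]
wrist_force: [0.1, -0.3, 0.1]
width: 0.904
grip_force: 0.0
```

Emit:
drive_tool --pt "0 0 6.7 -0.009 -0.0145 0 0.9" --pt "0 0 6.7 -0.011 -0.0135 0 0.9" --pt "0 0 6.7 -0.0125 -0.012 0 0.9" --pt "0 0 6.7 -0.0135 -0.0105 0 0.9" --pt "0 0 6.7 -0.015 -0.009 0 0.9" --pt "0 0 6.7 -0.0155 -0.007 0 0.9" --pt "0 0 6.7 -0.0165 -0.005 0 0.9" --pt "0 0 6.7 -0.017 -0.0035 0 0.9"

```text
time: 9.05
tool_pos: [0.4277, -0.1657, 0.247]
tcp_rot: [2.466, 1.941, 0.002]
wrist_force: [0.0, -0.1, -0.1]
width: 0.898
grip_force: 0.0
```

Emit:
drive_tool --pt "0 0 6.7 -0.017 -0.0015 0 0.9" --pt "0 0 6.7 -0.017 0.001 0 0.9" --pt "0 0 6.0 -0.017 0.0025 0 0.9" --pt "0 0 0 0 0 0 0.9"

```text
time: 9.38
tool_pos: [0.4116, -0.216, 0.2469]
tcp_rot: [2.758, 1.498, 0.001]
wrist_force: [-0.0, 0.2, -0.7]
width: 0.9
grip_force: 0.0
```

Run:
```python
from h import *
grab('top');p=grab('wrist');s=status.read_state();print(s['tool_pos'],s['tcp_rot'],s['time'],s['q'])
save(p,'w3.png')
m=cv2.inRange(cv2.cvtColor(p['color'],cv2.COLOR_RGB2HSV),(90,110,30),(112,255,255))
k,l,st,ce=cv2.connectedComponentsWithStats(m);i=1+st[1:,4].argmax();print(st[i],rect(p,l==i,.015),rect(p,l==i,.013))
for k in masks_of(p,'lid_grip')[:2]: print(k['score'],k['bbox'],rect(p,k['mask'],.015))
for k in masks_of(p,'clip_a')[:6]:
    ys,xs=np.nonzero(k['mask']);print(round(k['score'],2),k['bbox'],xs.mean(),ys.mean(),onz(p,xs.mean(),ys.mean(),.0125).round(4),rect(p,k['mask'],.0125))
```

```text
[ 0.41209507 -0.21391074  0.24646109] [2.75466832e+00 1.50720996e+00 2.34210999e-03] 9.4833 [-5.32816962e-01 -1.55284465e-01  2.01650767e+00  5.11294671e-04
  1.27827669e+00  3.65312879e-02]
[  265   103   128   155 16012] (array([ 435.8, -198.6]), (161.5, 131.2), np.float32(51.7)) (array([ 435.7, -198.9]), (162.3, 131.9), np.float32(51.7))
0.97 [233.6, 70.7, 418.1, 284.7] (array([ 435.9, -198.9]), (189.5, 188.9), np.float32(7.5))
0.68 [377.9, 168.6, 421.6, 217.7] 398.22010271460016 191.90388848129126 [ 0.4986 -0.2482  0.0125] (array([ 498.1, -249. ]), (46.7, 36.8), np.float32(50.6))
0.66 [300.5, 250.6, 336.2, 279.5] 317.47245564892626 266.22595704948645 [ 0.3762 -0.2737  0.0125] (array([ 376.3, -273.6]), (37.2, 45.3), np.float32(144.4))
0.62 [313.1, 69.2, 362.4, 109.7] 335.8555424528302 90.52771226415095 [ 0.4948 -0.1235  0.0125] (array([ 494.7, -123.9]), (35.4, 45.5), np.float32(142.0))
```

View pics/w3.png

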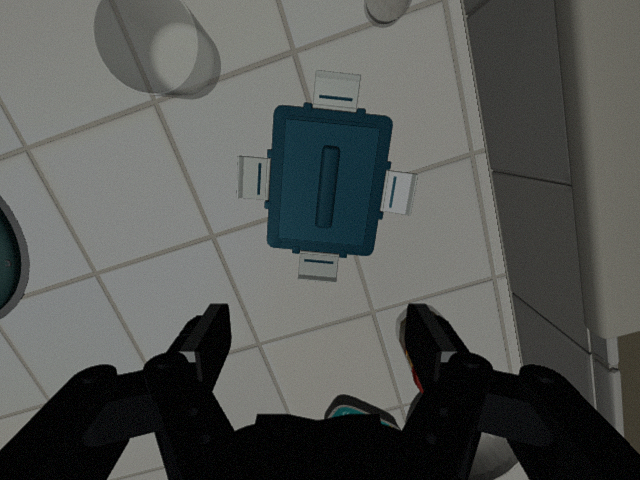

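Wrist view: lid centred at about (329,180), grip bar from (332,147) to (323,227), all four clips roughly level. The tumbler at (150,45) is clear.

Run:
```python
from h import *
a=plan([.4357,-.1987,.11],-38.3,.6,vmax=.038);a=plan([.4357,-.1987,.020],-38.3,.6,vmax=.031,s=a)
```

```text
[[0,-0,1.4,0.0062,0.003,0.034,0.6],[0,-0,1.5,0.0062,0.0028,0.034,0.6],[0.1,-0,1.4,0.0063,0.0026,0.034,0.6],[-0,-0,1.4,0.0064,0.0026,0.034,0.6]] 4
[[-0,-0,0,-0,0,0.03,0.6],[-0,-0,0,-0,0,0.03,0.6],[-0,-0,0,-0,0,0.03,0.6]] 3
```

Emit:
drive_tool --pt "0 0 1.4 0.006 0.003 0.034 0.6" --pt "0 0 1.4 0.006 0.003 0.034 0.6" --pt "0 0 1.5 0.0065 0.0025 0.034 0.6" --pt "0 0 1.4 0.0065 0.0025 0.034 0.6" --pt "0 0 0 0 0 0 0.6" --pt "0 0 0 0 0 0.03 0.6" --pt "0 0 0 0 0 0.03 0.6" --pt "0 0 0 0 0 0.02 0.6"

```text
time: 10.25
tool_pos: [0.4356, -0.1987, 0.029]
tcp_rot: [2.826, 1.373, 0.0]
wrist_force: [-0.3, 1.0, -1.0]
width: 0.6
grip_force: 0.0
```

Run:
```python
from h import *
grab('top');p=grab('wrist');s=status.read_state();print(s['tool_pos'],s['wrist_force'],s['time'])
save(p,'w4.png')
plan([.4357,-.1987,.020],-38.3,.6,vmax=.031)
```

```text
[ 0.43306642 -0.19758394  0.02741939] [-0.89730607  0.48890067  0.92940476] 10.35
[[-0.3,0.1,0.1,0.0008,0.0028,0.0074,0.6]] 1
```

View pics/w4.png

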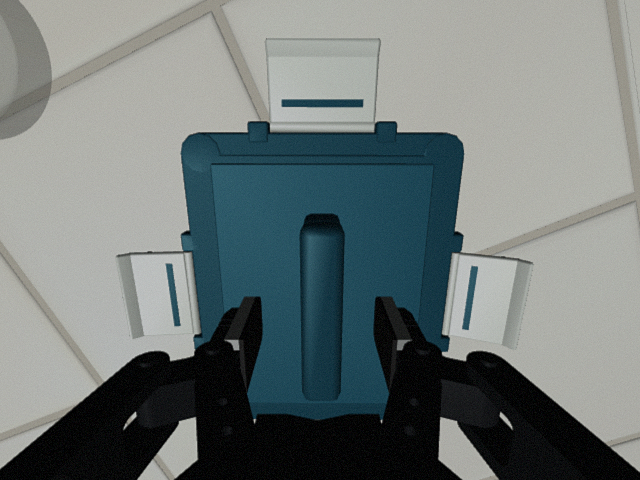

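The wrist view shows the bar centred between the fingers, running from (322,220) to (321,398), with the clips level.

Emit:
drive_tool --pt "0 0 0 0 0.001 0.006 0.6" --pt "0 0 0 0 0 0 0.6" --pt "0 0 0 0 0 0 0.1" --pt "0 0 0 0 0 0 0.1" --pt "0 0 0 0 0 0 0.1" --pt "0 0 0 0 0 0 0.1" --pt "0 0 0 0 0 0 0.1" --pt "0 0 0 0 0 0 0.1" --force 60

```text
time: 11.02
tool_pos: [0.4369, -0.2003, 0.0249]
tcp_rot: [2.827, 1.368, 0.002]
wrist_force: [-1.6, 1.3, 5.7]
width: 0.193
grip_force: 60.4
```

Run:
```python
from h import *
p=grab('wrist');s=status.read_state();print(s['tool_pos'],s['wrist_force'],s['time'],s['width'],s['grip_force'],s['q'])
save(p,'w5.png')
m=cv2.inRange(cv2.cvtColor(p['color'],cv2.COLOR_RGB2HSV),(85,80,10),(115,255,255))
Q=R.from_rotvec(s['tcp_rot']);ti=lambda X:(Q.inv().apply(X-s['tool_pos'])*1000).round(1)
for k in masks_of(p,'clip_a')[:4]:
    ys,xs=np.nonzero(k['mask']);print(round(k['score'],2),k['bbox'],xs.mean(),ys.mean(),ti(onz(p,xs.mean(),ys.mean(),.0115)),ti(onz(p,k['bbox'][0],k['bbox'][1],.0115)),ti(onz(p,k['bbox'][2],k['bbox'][3],.0115)))
```

```text
[ 0.43687582 -0.20029459  0.02490308] [-1.80864489  1.0904638   5.8407873 ] 11.0667 0.19471386715910685 60.3947389125824 [-4.81802573e-01  1.29196084e-01  2.19150864e+00  1.77435087e-04
  8.19086372e-01  1.87519196e-01]
0.94 [439.6, 248.9, 529.8, 351.1] 482.3348774656306 297.86282127913927 [-1.8 84.7 13.6] [24.2 60.2 13.5] [-33.1 114.6  13.6]
0.85 [110.5, 250.1, 196.6, 342.1] 154.00900481291725 294.809967396367 [ -0.  -81.1  13.3] [ 23.7 -98.7  13.2] [-27.4 -62.6  13.3]
0.68 [262.6, 37.2, 377.2, 131.4] 317.2630049404243 84.24082146662792 [96.8  1.1 13.4] [114.2 -21.   13.4] [78.1 27.2 13.5]
```

View pics/w5.png

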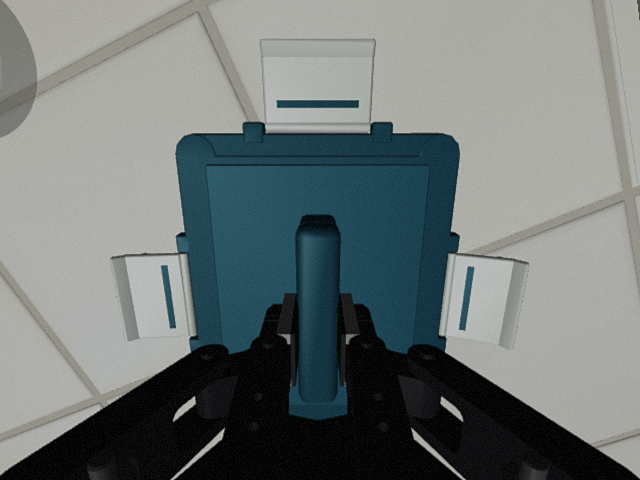

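The lid is gripped on its bar (width 0.19, 60 N). Next I refine the box pose from the stored pictures by edge fitting.

```bash
cat > fit.py <<'E'
from h import *
from scipy.optimize import minimize
def gradmag(f):
    g=cv2.GaussianBlur(cv2.cvtColor(cv2.imread('pics/'+f),cv2.COLOR_BGR2GRAY).astype(np.float32),(0,0),1.0)
    return cv2.Sobel(g,5,1,0,scale=1/8),cv2.Sobel(g,5,0,1,scale=1/8)
def lines(p,x,dims):
    c=np.array(x[:2]);y=np.array([np.cos(x[2]),np.sin(x[2])]);X=np.array([y[1],-y[0]]);out=[]
    for a,b,z in dims:
        for s in (1,-1):
            for A,B in [(np.array([s*a,-.8*b]),np.array([s*a,.8*b])),(np.array([-.8*a,s*b]),np.array([.8*a,s*b]))]:
                pts=np.array([proj(p,[*(c+q[0]*X+q[1]*y),z]) for q in (A+(B-A)*t for t in np.linspace(0,1,40))]);out.append(pts)
    return out
def cost(x,p,g,dims):
    tot=0
    for pts in lines(p,x,dims):
        d=pts[-1]-pts[0];n=np.array([-d[1],d[0]])/np.hypot(*d);m=pts.astype(np.float32)
        gx=cv2.remap(g[0],m[:,:1],m[:,1:],1);gy=cv2.remap(g[1],m[:,:1],m[:,1:],1)
        tot-=abs((gx*n[0]+gy*n[1]).mean())
    return tot
def fit(p,f,dims,x0,r=.008):
    g=gradmag(f);best=min(((cost((x0[0]+dx,x0[1]+dy,x0[2]+da),p,g,dims),x0[0]+dx,x0[1]+dy,x0[2]+da) for dx in np.arange(-r,r+.0001,.001) for dy in np.arange(-r,r+.0001,.001) for da in np.radians([-1.5,-.75,0,.75,1.5])))
    o=minimize(cost,best[1:],args=(p,g,dims),method='Nelder-Mead',options=dict(initial_simplex=np.array(best[1:])+np.array([[0,0,0],[.001,0,0],[0,.001,0],[0,0,.01]])))
    return (o.x[0]*1000).round(2),(o.x[1]*1000).round(2),np.degrees(o.x[2]).round(2),o.fun.round(2)
E
python3 - <<'E'
from fit import *
w=read_camera('wrist');K=np.array(w['intrinsics']);M=np.array(w['mount'])
def wp(pos,yaw):
    y=np.array([np.cos(np.radians(yaw)),np.sin(np.radians(yaw)),0]);z=np.array([0,0,-1.]);W=np.eye(4);W[:3,:3]=np.c_[np.cross(y,z),y,z];W[:3,3]=pos;return dict(T=W@M,K=K)
t=grab('top')
w2=wp([.52556,.28402,.19173],126.4)
for nm,D in [('outer',[(.062,.077,.078)]),('both',[(.062,.077,.078),(.048,.063,.078)])]:
    for n,p,f in [('w2',w2,'w2.png'),('top',t,'top0.png')]:
        print(nm,n,fit(p,f,D,(.5222,.148,np.radians(114))))
D=[(.062,.077,.015)]
w3=wp([.41210,-.21391,.24646],-32.6); # yaw from plan
print('lid w3',fit(w3,'w3.png',D,(.436,-.1985,np.radians(51.7))),'top',fit(t,'top0.png',D,(.438,-.196,np.radians(51.7))))
E
```

```text
outer w2 (np.float64(520.14), np.float64(153.95), np.float64(114.48), np.float64(-25.6))
outer top (np.float64(516.8), np.float64(143.3), np.float64(115.41), np.float64(-15.14))
both w2 (np.float64(520.43), np.float64(153.69), np.float64(114.43), np.float64(-51.84))
both top (np.float64(525.85), np.float64(141.58), np.float64(114.7), np.float64(-35.33))
lid w3 (np.float64(435.45), np.float64(-197.11), np.float64(51.82), np.float64(-92.19)) top (np.float64(437.13), np.float64(-195.07), np.float64(51.69), np.float64(-81.13))
```

Emit:
drive_tool --pt "0 0 0 0 0 -0.02 0.1" --pt "0 0 0 0 0 -0.035 0.1" --pt "0 0 0 0 0 -0.035 0.1" --pt "0 0 0 0 0 -0.035 0.1" --pt "0 0 0 0 0 -0.03 0.1" --pt "0 0 0 0 0 0 0.1" --force 80

```text
time: 11.72
tool_pos: [0.4403, -0.2022, 0.1861]
tcp_rot: [2.818, 1.364, 0.013]
wrist_force: [1.6, -1.4, -1.7]
width: 0.188
grip_force: 80.1
```

Run:
```python
from h import *
s=status.read_state();print(s['tool_pos'],s['wrist_force'],s['torque'],s['width'],R.from_rotvec(s['tcp_rot']).as_matrix().round(3).tolist())
plan([.522,.1475,.18],24.2,.1,vmax=.034)
```

```text
[ 0.4402677  -0.20218099  0.18609642] [ 1.56847253 -1.414608   -1.73216185] [-0.04061962 -0.10045637 -0.05780097] 0.18826157805234722 [[0.621, 0.784, 0.012], [0.784, -0.621, -0.006], [0.002, 0.013, -1.0]]
[[0.1,0,-5.7,0.0295,-0.0139,0.0004,0.1],[0,0,-5.7,0.0308,-0.0109,0.0005,0.1],[0.1,0.1,-5.7,0.0317,-0.0078,0.0005,0.1],[0.1,0,-5.6,0.0323,-0.0046,0.0005,0.1],[0,0,-5.7,0.0326,-0.0014,0.0005,0.1],[0.1,0.1,-5.7,0.0326,0.0018,0.0006,0.1],[0.1,-0,-5.7,0.0323,0.005,0.0006,0.1],[0.1,0,-5.7,0.0316,0.0083,0.0005,0.1],[0,0,-5.7,0.0306,0.0113,0.0006,0.1],[0.1,0.1,-5.7,0.0294,0.0143,0.0006,0.1],[0.1,-0,-5.7,0.0277,0.0171,0.0005,0.1]] 11
```

Emit:
drive_tool --pt "0 0 -5.7 0.0295 -0.014 0 0.1" --pt "0 0 -5.7 0.031 -0.011 0 0.1" --pt "0 0 -5.7 0.0315 -0.008 0 0.1" --pt "0 0 -5.7 0.0325 -0.0045 0 0.1" --pt "0 0 -5.7 0.0325 -0.0015 0 0.1" --pt "0 0 -5.7 0.0325 0.002 0 0.1" --pt "0 0 -5.7 0.0325 0.005 0 0.1" --pt "0 0 -5.7 0.0315 0.0085 0 0.1"

```text
time: 12.38
tool_pos: [0.4945, 0.0562, 0.1772]
tcp_rot: [-2.07, -2.362, 0.002]
wrist_force: [0.7, -0.6, -2.6]
width: 0.187
grip_force: 80.0
```

Emit:
drive_tool --pt "0 0 -5.7 0.0305 0.0115 0 0.1" --pt "0 0 -5.7 0.0295 0.0145 0 0.1" --pt "0 0 -5.7 0.0275 0.017 0 0.1" --pt "0 0 0 0 0 0.02 0.1" --pt "0 0 0 0 0 0.02 0.1" --pt "0 0 0 0 0 0 0.1" --pt "0 0 0 0 0 0 0.1"

```text
time: 12.97
tool_pos: [0.5155, 0.1495, 0.1359]
tcp_rot: [-1.701, -2.637, 0.006]
wrist_force: [0.3, -0.0, -3.3]
width: 0.18
grip_force: 79.9
```

Run:
```python
from h import *
t=grab('top');d=grab('side');save(t,'t2.png');save(d,'s2.png')
s=status.read_state();print(s['time'],s['tool_pos'],s['wrist_force'],s['torque'],s['width'],R.from_rotvec(s['tcp_rot']).as_matrix().round(3).tolist(),s['q'])
plan([.522,.1475,.13],24.2,.1,vmax=.034)
a=cv2.imread('pics/s2.png')[100:280,230:430];cv2.imwrite('pics/s2c.png',cv2.resize(a,None,fx=3,fy=3,interpolation=2))
```

```text
13.0667 [0.51790709 0.14962912 0.13862236] [-0.17872551 -0.72454697 -3.04952402] [-0.05661873 -0.06317239  0.0462409 ] 0.19056047227001127 [[-0.412, 0.911, 0.0], [0.911, 0.412, 0.0], [-0.0, 0.0, -1.0]] [ 2.35078894e-01  8.57328388e-02  1.99095318e+00 -5.60820954e-05
  1.06470183e+00 -1.89168384e-01]
[[0,0,0.1,-0.0036,0.0029,0.0086,0.1]] 1
```

View pics/s2c.png

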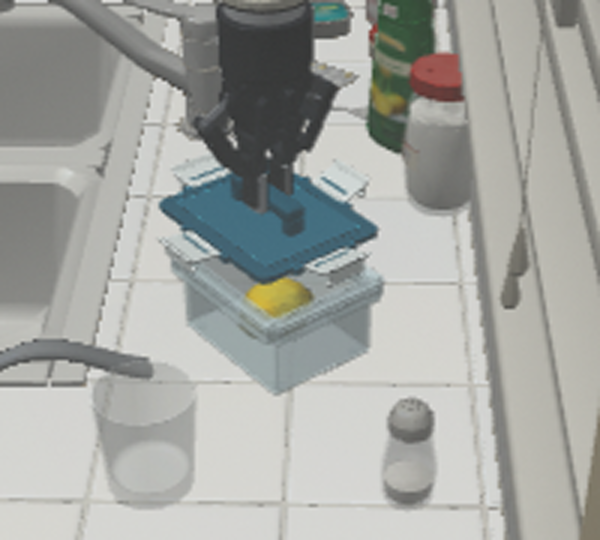

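Side view: the lemon is in the box and the lid hovers above it, with matching orientation. Lid corners in the crop are near (262,278), (378,228) and (160,205); box corners are near (272,328), (383,280) and (172,255).

Run:
```python
from h import *
d=grab('side')
f=lambda u,v:(u/3+230,v/3+100)
for (a,b) in [((262,278),(272,328)),((378,228),(383,280)),((160,205),(172,255))]:
    A=onz(d,*f(*a),.121);B=onz(d,*f(*b),.078);print(A.round(4),B.round(4),(A-B)[:2].round(4))
s=status.read_state();print(s['tool_pos'])
for c,y,z in [((.5179,.1496),114.2,.121),((.522,.1475),114.2,.078)]:
    th=np.radians(y);Y=np.array([np.cos(th),np.sin(th)]);X=np.array([Y[1],-Y[0]])
    print([ (np.array(c)+i*.062*X+j*.077*Y).round(4).tolist() for i,j in [(-1,-1),(1,-1),(-1,1)]])
```

```text
[0.4942 0.0661 0.121 ] [0.4993 0.056  0.078 ] [-0.0052  0.0101]
[0.6043 0.1158 0.121 ] [0.6058 0.1014 0.078 ] [-0.0015  0.0145]
[0.4331 0.1974 0.121 ] [0.4386 0.1834 0.078 ] [-0.0055  0.014 ]
[0.51847998 0.1496582  0.13930299]
[[0.4929, 0.054], [0.606, 0.1048], [0.4298, 0.1944]]
[[0.497, 0.0519], [0.6101, 0.1027], [0.4339, 0.1923]]
```

Emit:
drive_tool --pt "0 0 0 -0.0036 0.0028 0.01 0.1" --pt "0 0 0 0 0 0.01 0.1" --pt "0 0 0 0 0 0 0.1" --pt "0 0 0 0 0 0 0.1"

```text
time: 13.45
tool_pos: [0.5208, 0.1473, 0.1171]
tcp_rot: [-1.703, -2.638, 0.003]
wrist_force: [-0.0, -0.3, -2.4]
width: 0.187
grip_force: 79.9
```

Run:
```python
from h import *
s=status.read_state();print(s['time'],s['tool_pos'],s['wrist_force'],s['torque'])
plan([.522,.1475,.12],24.2,.1,vmax=.034)
```

```text
13.45 [0.52084493 0.14726907 0.11706121] [-0.00878975 -0.3275025  -2.42875706] [-0.03136631 -0.00987695  0.01761427]
[[-0.1,-0,0.1,-0.0003,0.0011,-0.0029,0.1]] 1
```

Emit:
drive_tool --pt "0 0 0 0 0.001 0.01 0.1" --pt "0 0 0 0 0 0.006 0.1" --pt "0 0 0 0 0 0.003 0.1" --pt "0 0 0 0 0 0 0.1"

```text
time: 13.78
tool_pos: [0.5221, 0.1479, 0.0982]
tcp_rot: [-1.703, -2.639, 0.002]
wrist_force: [0.8, -0.1, -3.0]
width: 0.184
grip_force: 80.0
```

Emit:
drive_tool --pt "0 0 0 0 0 0.003 0.1" --pt "0 0 0 0 0 0 0.1" --pt "0 0 0 0 0 0 0.1"

```text
time: 14.03
tool_pos: [0.5227, 0.1482, 0.0962]
tcp_rot: [1.703, 2.64, -0.0]
wrist_force: [0.3, -0.8, -2.4]
width: 0.183
grip_force: 79.9
```

Emit:
drive_tool --pt "0 0 0 0 0 0.003 0.1" --pt "0 0 0 0 0 0 0.1" --pt "0 0 0 0 0 0 0.1"

```text
time: 14.28
tool_pos: [0.5232, 0.1482, 0.0951]
tcp_rot: [1.703, 2.639, 0.001]
wrist_force: [-3.5, -2.3, 7.3]
width: 0.19
grip_force: 81.3
```

Emit:
drive_tool --pt "0 0 0 0 0 0.003 0.1" --pt "0 0 0 0 0 0 0.1" --pt "0 0 0 0 0 0 0.1"

```text
time: 14.53
tool_pos: [0.5232, 0.1482, 0.0951]
tcp_rot: [1.703, 2.64, 0.0]
wrist_force: [-10.9, -4.1, 24.1]
width: 0.185
grip_force: 83.6
```

Run:
```python
from h import *
d=grab('side');save(d,'s3.png');p=grab('wrist');save(p,'w6.png')
s=status.read_state();print(s['time'],s['tool_pos'],s['wrist_force'],s['torque'])
a=cv2.imread('pics/s3.png')[130:250,260:400];a=cv2.resize(a,None,fx=2.8,fy=2.8,interpolation=2);b=cv2.resize(cv2.imread('pics/w6.png'),(400,300))
c=np.zeros((340,800,3),np.uint8);c[:336,:392]=a;c[:300,400:]=b;cv2.imwrite('pics/c6.png',c)
```

```text
14.6333 [0.523223   0.14826113 0.09509185] [-10.66707417  -4.51179674  24.04915212] [-0.72405059  1.91029895 -0.04444189]
```

View pics/c6.png

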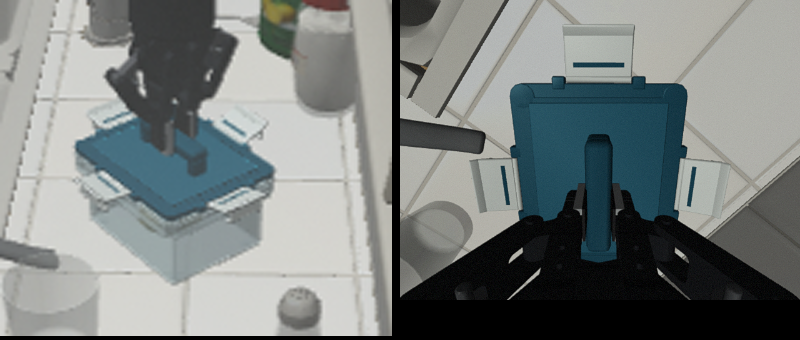

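The lid is fully down: z is rigid at 0.0951 under 24 N. The spout tip shows in the combined picture at (485,140), so I check its height before working clip_c.

Run:
```python
from h import *
p=grab('wrist');t=grab('top');d=grab('side')
M=np.array(p['mount'])
y=np.array([np.cos(np.radians(63.1)),np.sin(np.radians(63.1)),0]);z=np.array([0,0,-1.]);W=np.eye(4);W[:3,:3]=np.c_[np.cross(y,z),y,z];W[:3,3]=[.529,.350,.2731];w1=dict(T=W@M,K=p['K'])
r=[ray(w1,88,200),ray(p,135,224),ray(t,271,257),ray(d,279,222)]
for i in range(4):
    for j in range(i): print(i,j,tri([r[i],r[j]]).round(3))
# further along: left border points
a=ray(w1,0,133)
for v in range(258,320,6): 
    X=tri([a,ray(t,273,v)]);print(v,X.round(3),proj(w1,X).round(),proj(t,X).round(),proj(d,X).round())
```

```text
1 0 [0.404 0.117 0.023]
2 0 [0.403 0.112 0.019]
2 1 [0.403 0.113 0.012]
3 0 [0.401 0.111 0.017]
3 1 [0.402 0.115 0.014]
3 2 [0.403 0.112 0.016]
258 [0.365 0.116 0.095] [ 13. 177.] [266. 271.] [262. 198.]
264 [0.356 0.113 0.087] [ 12. 169.] [267. 275.] [259. 202.]
270 [0.346 0.11  0.079] [  9. 160.] [269. 279.] [255. 206.]
276 [0.336 0.107 0.071] [  7. 152.] [270. 282.] [252. 209.]
282 [0.327 0.104 0.064] [  4. 144.] [271. 286.] [248. 213.]
288 [0.317 0.101 0.057] [  1. 137.] [272. 289.] [245. 216.]
294 [0.308 0.099 0.05 ] [ -2. 129.] [274. 293.] [241. 220.]
300 [0.298 0.096 0.045] [ -5. 122.] [275. 296.] [238. 223.]
306 [0.288 0.093 0.039] [ -9. 114.] [276. 300.] [234. 226.]
312 [0.279 0.091 0.034] [-13. 107.] [277. 303.] [231. 228.]
318 [0.27  0.089 0.03 ] [-17. 100.] [277. 306.] [227. 231.]
```

The spout is low (about z 0.02 at its tip), so it's no obstacle. Releasing the lid, rising, and moving to clip_b (tool +x side).

Emit:
drive_tool --pt "0 0 0 0 0 -0.004 0.5" --pt "0 0 0 0 0 0 0.5" --pt "0 0 0 0 0 0 0.5" --pt "0 0 0 0 0 -0.02 0.5" --pt "0 0 0 0 0 -0.035 0.5" --pt "0 0 0 0 0 0 0" --force 40

```text
time: 15.28
tool_pos: [0.5268, 0.1493, 0.155]
tcp_rot: [1.7, 2.634, 0.011]
wrist_force: [1.3, 1.0, 1.4]
width: 0.375
grip_force: 0.0
```

```bash
cat >> h.py <<'E'
C=np.array([.5232,.1482]);TH=np.radians(114.35);Y=np.array([np.cos(TH),np.sin(TH)]);X=np.array([Y[1],-Y[0]])
def lidpos():
    s=status.read_state();d=s['tool_pos'][:2]-C
    print('t',round(s['time'],2),'lid x,y',(1000*d@X).round(1),(1000*d@Y).round(1),'z',(s['tool_pos'][2]*1000).round(1),'F lid x,y,z',(s['wrist_force'][:2]@X).round(1),(s['wrist_force'][:2]@Y).round(1),s['wrist_force'][2].round(1),'w',round(s['width'],2),'q6',s['q'][5].round(2));return s
E
python3 - <<'E'
from h import *
lidpos()
a=plan([*(C+.101*Y),.145],24.35,0)
E
```

```text
t 15.28 lid x,y 3.7 -0.5 z 155.0 F lid x,y,z 1.6 0.3 1.4 w 0.38 q6 -0.19
[[0.2,0,-0,0.0338,-0.0013,0.0033,0],[0.2,0.1,-0,0.0339,-0.0012,0.0032,0],[0.1,-0,-0,0.0338,-0.0013,0.0034,0]] 3
```

Emit:
drive_tool --pt "0 0 0 0.034 0 0 0" --pt "0 0 0 0.034 0 0 0" --pt "0 0 0 0.033 0 0 0" --pt "0 0 0 0 0 0 0" --pt "0 0 0 0 0 0 0" --pt "0 0 0 0 0 0 0"

```text
time: 15.78
tool_pos: [0.4812, 0.2402, 0.1489]
tcp_rot: [1.702, 2.64, -0.001]
wrist_force: [0.3, 0.5, -0.2]
width: -0.002
grip_force: 0.0
```

Run:
```python
from h import *
p=grab('wrist');save(p,'w7.png');lidpos()
for h in [(0,79.7),(64.7,0),(-64.7,0)]: print(proj(p,[*(C+h[0]/1e3*X+h[1]/1e3*Y),.0815]))
plan([*(C+.101*Y),.050],24.35,0,vmax=.03)
```

```text
t 15.83 lid x,y -0.3 100.7 z 149.0 F lid x,y,z -0.4 -0.7 -0.3 w -0.0 q6 -0.01
[319.03495457 288.02956571]
[405.69636131 386.2670755 ]
[231.76765219 386.14217378]
[[-0,0,-0,0.0001,0.0001,0.0248,0],[-0,0,-0,0.0001,0.0001,0.0247,0],[-0,0,-0,0.0001,0.0001,0.0248,0],[-0,0,-0,0.0001,0,0.0247,0]] 4
```

View pics/w7.png

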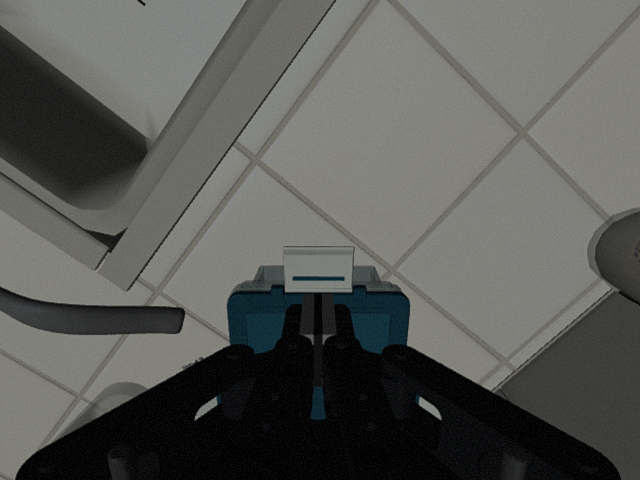

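The wrist view has clip_b at (319,268), with its hinge predicted at (319,288), right where it appears. From here I work by numbers.

Emit:
drive_tool --pt "0 0 0 0 0 0.03 0" --pt "0 0 0 0 0 0.025 0" --pt "0 0 0 0 0 0.022 0" --pt "0 0 0 0 0 0.022 0" --pt "0 0 0 0 0 0 0" --pt "0 0 0 0 0 0 0"

```text
time: 16.33
tool_pos: [0.4804, 0.2386, 0.049]
tcp_rot: [-1.704, -2.637, 0.005]
wrist_force: [0.3, -0.4, 0.3]
width: 0.004
grip_force: 0.0
```

```bash
python3 -c "
from h import *
lidpos()"
```

```text
t 16.33 lid x,y -1.7 100.0 z 49.0 F lid x,y,z 0.1 -0.4 0.3 w 0.0 q6 -0.01
```

Emit:
drive_tool --pt "0 0 0 -0.004 0 0 0" --pt "0 0 0 -0.003 0 0 0" --pt "0 0 0 0 0 0 0" --pt "0 0 0 0 0 0 0"

```text
time: 16.67
tool_pos: [0.4851, 0.2341, 0.0516]
tcp_rot: [1.703, 2.638, 0.004]
wrist_force: [-1.0, 2.2, 0.5]
width: -0.0
grip_force: 1.0
```

```bash
python3 -c "
from h import *
lidpos()"
```

```text
t 16.67 lid x,y 0.7 94.0 z 51.6 F lid x,y,z -0.0 2.4 0.5 w -0.0 q6 -0.02
```

Contact with the clip is starting; pushing on.

Emit:
drive_tool --pt "0 0 0 -0.003 0 0 0" --pt "0 0 0 0 0 0 0" --pt "0 0 0 0 0 0 0"

```text
time: 16.92
tool_pos: [0.4853, 0.2337, 0.0517]
tcp_rot: [-1.704, -2.637, -0.007]
wrist_force: [-4.5, 10.0, 2.1]
width: -0.004
grip_force: 5.5
```

Emit:
drive_tool --pt "0 0 0 -0.003 0 0 0" --pt "0 0 0 0 0 0 0" --pt "0 0 0 0 0 0 0"

```text
time: 17.17
tool_pos: [0.4855, 0.2334, 0.0519]
tcp_rot: [-1.704, -2.633, -0.01]
wrist_force: [-8.8, 18.6, 3.6]
width: 0.002
grip_force: 9.9
```

```bash
python3 -c "
from h import *
lidpos()"
```

```text
t 17.17 lid x,y 0.7 93.2 z 51.9 F lid x,y,z -0.4 20.6 3.6 w 0.0 q6 -0.03
```

Emit:
drive_tool --pt "0 0 0 0.016 0 0 0" --pt "0 0 0 0 0 -0.03 0" --pt "0 0 0 0 0 -0.035 0" --pt "0 0 0 0 0 -0.035 0" --pt "0 0 0 -0.03 0 0 0" --pt "0 0 0 -0.035 0 0 0" --pt "0 0 0 -0.035 0 0 0" --pt "0 0 0 -0.035 0 0 0"

```text
time: 17.83
tool_pos: [0.5364, 0.1185, 0.1516]
tcp_rot: [1.7, 2.639, 0.001]
wrist_force: [0.7, 1.1, -0.4]
width: -0.005
grip_force: 0.0
```

Emit:
drive_tool --pt "0 0 0 -0.035 0 0 0" --pt "0 0 0 -0.035 0 0 0" --pt "0 0 0 0 0 0 0" --pt "0 0 0 0 0 0 0" --pt "0 0 0 0 0 0 0"

```text
time: 18.25
tool_pos: [0.5643, 0.0559, 0.1505]
tcp_rot: [1.704, 2.639, -0.0]
wrist_force: [-0.0, -0.5, -0.5]
width: -0.001
grip_force: 0.0
```

Run:
```python
from h import *
p=grab('wrist');save(p,'w8.png');s=lidpos()
for k in masks_of(p,'clip_a')[:5]:
    ys,xs=np.nonzero(k['mask']);w=onz(p,xs.mean(),ys.mean(),.082)[:2]-C;b=k['bbox'];print(round(k['score'],2),np.round(b),'lid',(w@X*1000).round(1),(w@Y*1000).round(1))
print([proj(p,[*(C+.0797*Y*s),.0815]).round() for s in (1,-1)])
plan([*(C-.101*Y),.050],24.35,0,vmax=.03)
```

```text
t 18.3 lid x,y -0.6 -100.3 z 150.4 F lid x,y,z -0.2 -0.4 -0.3 w 0.0 q6 -0.37
0.96 [136.  45. 208. 134.] lid -82.3 0.7
0.81 [427.  42. 501. 139.] lid 81.1 0.7
0.69 [281. 226. 352. 278.] lid -1.0 -96.6
[array([320., -83.]), array([320., 226.])]
[[-0,-0,0,-0.0003,0.0002,0.0251,0],[-0,-0,0,-0.0002,0.0001,0.0251,0],[-0,-0,0,-0.0003,0.0002,0.025,0],[-0,-0,0,-0.0003,0.0001,0.0251,0]] 4
```

Emit:
drive_tool --pt "0 0 0 0 0 0.03 0" --pt "0 0 0 0 0 0.025 0" --pt "0 0 0 0 0 0.023 0" --pt "0 0 0 0 0 0.022 0" --pt "0 0 0 0 0 0 0" --pt "0 0 0 0.004 0 0 0" --pt "0 0 0 0.003 0 0 0" --pt "0 0 0 0 0 0 0"

```text
time: 19.02
tool_pos: [0.5623, 0.0637, 0.052]
tcp_rot: [1.701, 2.639, 0.003]
wrist_force: [-0.3, 0.9, 0.5]
width: -0.001
grip_force: 0.0
```

```bash
python3 -c "
from h import *
lidpos()"
```

```text
t 19.02 lid x,y 0.8 -93.1 z 52.0 F lid x,y,z 0.1 0.9 0.5 w -0.0 q6 -0.36
```

Emit:
drive_tool --pt "0 0 0 0.003 0 0 0" --pt "0 0 0 0 0 0 0" --pt "0 0 0 0.003 0 0 0" --pt "0 0 0 0 0 0 0" --pt "0 0 0 0 0 0 0"

```text
time: 19.43
tool_pos: [0.562, 0.0651, 0.0525]
tcp_rot: [1.696, 2.635, -0.001]
wrist_force: [4.1, -12.7, 0.2]
width: 0.001
grip_force: 5.8
```

```bash
python3 -c "
from h import *
lidpos()"
```

```text
t 19.43 lid x,y 1.1 -91.7 z 52.5 F lid x,y,z -1.5 -13.3 0.2 w 0.0 q6 -0.35
```

Emit:
drive_tool --pt "0 0 0 0.002 0 0 0" --pt "0 0 0 0 0 0 0" --pt "0 0 0 -0.016 0 0 0" --pt "0 0 0 0 0 -0.03 0" --pt "0 0 0 0 0 -0.035 0" --pt "0 0 0 0 0 -0.035 0" --pt "0 0 0 0 0 0 0"

```text
time: 20.02
tool_pos: [0.5707, 0.0557, 0.1599]
tcp_rot: [1.697, 2.629, 0.015]
wrist_force: [1.7, -0.2, 0.1]
width: 0.0
grip_force: 0.0
```

Run:
```python
from h import *
lidpos();L=C+.0005*Y
a=plan([*(L+.086*X),.148],114.35,0,vmax=.03)
```

```text
t 20.02 lid x,y 5.1 -103.9 z 159.9 F lid x,y,z 1.5 -0.9 0.1 w 0.0 q6 -0.37
[[0,0.1,-6.4,0.0075,0.0058,0.0009,0],[0.1,0,-6.5,0.0067,0.0065,0.0009,0],[-0,0.1,-6.4,0.006,0.0073,0.0009,0],[0,0.1,-6.4,0.0052,0.0079,0.0009,0],[0.1,0,-6.5,0.0042,0.0084,0.0009,0],[-0,0.1,-6.4,0.0032,0.0089,0.0009,0],[0,0,-6.4,0.0023,0.0091,0.0009,0],[0,0.1,-6.4,0.0011,0.0094,0.0009,0],[0.1,0.1,-6.5,0.0002,0.0094,0.0009,0],[-0,0,-6.4,-0.0009,0.0094,0.0009,0],[0,0.1,-6.4,-0.002,0.0092,0.0009,0],[0.1,0.1,-6.5,-0.003,0.009,0.0009,0],[-0,0,-6.4,-0.0039,0.0085,0.0008,0],[0,0.1,-6.4,-0.0049,0.0081,0.0009,0]] 14
```

Emit:
drive_tool --pt "0 0 -6.5 0.0075 0.006 0 0" --pt "0 0 -6.5 0.0065 0.0065 0 0" --pt "0 0 -6.5 0.006 0.0075 0 0" --pt "0 0 -6.5 0.005 0.008 0 0" --pt "0 0 -6.5 0.0045 0.0085 0 0" --pt "0 0 -6.5 0.003 0.009 0 0" --pt "0 0 -6.5 0.0025 0.009 0 0" --pt "0 0 -6.5 0.001 0.0095 0 0"

```text
time: 20.68
tool_pos: [0.583, 0.1298, 0.1514]
tcp_rot: [0.365, 3.119, 0.001]
wrist_force: [-0.7, -0.1, -0.7]
width: -0.0
grip_force: 0.0
```

Emit:
drive_tool --pt "0 0 -6.5 0 0.0095 0 0" --pt "0 0 -6.5 -0.001 0.0095 0 0" --pt "0 0 -6.5 -0.002 0.009 0 0" --pt "0 0 -6.5 -0.003 0.009 0 0" --pt "0 0 -6 -0.004 0.0085 0 0" --pt "0 0 0 -0.005 0.008 0 0" --pt "0 0 0 0 0 0 0" --pt "0 0 0 0 0 0 0"

```text
time: 21.35
tool_pos: [0.5956, 0.1846, 0.1508]
tcp_rot: [-0.498, 3.101, -0.0]
wrist_force: [0.4, 0.1, -1.1]
width: -0.002
grip_force: 0.0
```

Run:
```python
from h import *
p=grab('wrist');save(p,'w9.png');grab('wrist');lidpos();L=C+.0005*Y
for k in masks_of(p,'clip_a')[:5]:
    ys,xs=np.nonzero(k['mask']);w=onz(p,xs.mean(),ys.mean(),.082)[:2]-C;b=k['bbox'];print(round(k['score'],2),np.round(b),'lid',(w@X*1000).round(1),(w@Y*1000).round(1))
a=plan([*(L+.086*X),.148],114.35,0,vmax=.03)
```

```text
t 21.45 lid x,y 80.4 2.7 z 150.5 F lid x,y,z 0.5 -0.4 -1.3 w 0.0 q6 -1.63
0.84 [158. 105. 178. 184.] lid -2.0 -80.6
0.78 [433.  73. 440. 157.] lid -1.6 79.6
0.69 [278. 231. 353. 295.] lid 80.2 -0.7
0.57 [244.   0. 327.  12.] lid -65.9 -4.9
[[-0,-0,-6.1,-0.0059,-0.0015,0.0024,0]] 1
```

Clips b and d now project as thin slivers at lid y ±80, so they're shut. Continuing with clip_a.

Emit:
drive_tool --pt "0 0 -6.1 -0.006 -0.0015 0.002 0" --pt "0 0 0 0 0 0.02 0" --pt "0 0 0 0 0 0.025 0" --pt "0 0 0 0 0 0.025 0" --pt "0 0 0 0 0 0.026 0" --pt "0 0 0 0 0 0 0" --pt "0 0 0 0.004 0 0 0" --pt "0 0 0 0 0 0 0"

```text
time: 22.17
tool_pos: [0.5977, 0.1824, 0.0531]
tcp_rot: [0.664, -3.07, 0.0]
wrist_force: [-0.4, 0.1, -0.4]
width: -0.001
grip_force: 0.0
```

```bash
python3 -c "
from h import *
lidpos()"
```

```text
t 22.17 lid x,y 82.0 0.4 z 53.1 F lid x,y,z -0.3 0.3 -0.4 w -0.0 q6 -1.74
```

Emit:
drive_tool --pt "0 0 0 0.004 0 0 0" --pt "0 0 0 0.002 0 0 0" --pt "0 0 0 0 0 0 0" --pt "0 0 0 0 0 0 0"

```text
time: 22.5
tool_pos: [0.5935, 0.1806, 0.0539]
tcp_rot: [-0.664, 3.068, 0.0]
wrist_force: [1.8, 0.5, 1.8]
width: -0.001
grip_force: 0.7
```

```bash
python3 -c "
from h import *
lidpos()"
```

```text
t 22.5 lid x,y 77.4 0.6 z 53.9 F lid x,y,z 1.9 -0.3 1.8 w -0.0 q6 -1.74
```

Emit:
drive_tool --pt "0 0 0 0.004 0 0 0" --pt "0 0 0 0 0 0 0" --pt "0 0 0 0.004 0 0 0" --pt "0 0 0 0 0 0 0" --pt "0 0 0 0 0 0 0"

```text
time: 22.92
tool_pos: [0.5924, 0.18, 0.0554]
tcp_rot: [-0.661, 3.054, 0.004]
wrist_force: [14.3, 7.0, -5.6]
width: 0.001
grip_force: 7.8
```

```bash
python3 -c "
from h import *
lidpos()"
```

```text
t 22.92 lid x,y 76.2 0.4 z 55.4 F lid x,y,z 15.9 0.5 -5.6 w 0.0 q6 -1.74
```

Emit:
drive_tool --pt "0 0 0 -0.018 0 0 0" --pt "0 0 0 0 0 -0.03 0" --pt "0 0 0 0 0 -0.035 0" --pt "0 0 0 0 0 -0.035 0" --pt "0 0 0 0.03 0 0 0" --pt "0 0 0 0.036 0 0 0" --pt "0 0 0 0.036 0 0 0" --pt "0 0 0 0.036 0 0 0"

```text
time: 23.58
tool_pos: [0.4741, 0.1269, 0.1523]
tcp_rot: [0.665, -3.069, 0.0]
wrist_force: [-0.1, -0.6, 0.5]
width: 0.001
grip_force: 0.0
```

Emit:
drive_tool --pt "0 0 0 0.036 0 0 0" --pt "0 0 0 0 0 0 0" --pt "0 0 0 0 0 0 0" --pt "0 0 0 0 0 0 0"

```text
time: 23.92
tool_pos: [0.4435, 0.1126, 0.1528]
tcp_rot: [-0.664, 3.069, 0.0]
wrist_force: [0.6, -0.1, 0.8]
width: 0.001
grip_force: 0.0
```

Run:
```python
from h import *
p=grab('wrist');save(p,'w10.png');lidpos();L=C+.0005*Y
for k in masks_of(p,'clip_a')[:5]:
    ys,xs=np.nonzero(k['mask']);w=onz(p,xs.mean(),ys.mean(),.082)[:2]-C;b=k['bbox'];print(round(k['score'],2),np.round(b),'lid',(w@X*1000).round(1),(w@Y*1000).round(1))
a=plan([*(L-.086*X),.15],114.35,0,vmax=.03)
```

```text
t 23.97 lid x,y -86.5 0.4 z 153.0 F lid x,y,z 0.6 1.0 0.8 w -0.0 q6 -1.8
0.92 [286. 242. 353. 293.] lid -81.7 -0.1
0.61 [428. 343. 433. 357.] lid -17.8 80.0
[[-0,0.1,0.1,-0.0002,0.0002,0.003,0]] 1
```

Clip_a stopped at 76.2 mm under 16 N, which matches the shut position. Now clip_c (push is tool −x).

Emit:
drive_tool --pt "0 0 0 0 0 0.03 0" --pt "0 0 0 0 0 0.025 0" --pt "0 0 0 0 0 0.023 0" --pt "0 0 0 0 0 0.023 0" --pt "0 0 0 0 0 0 0" --pt "0 0 0 -0.004 0 0 0" --pt "0 0 0 -0.004 0 0 0" --pt "0 0 0 0 0 0 0"

```text
time: 24.68
tool_pos: [0.4507, 0.1159, 0.0519]
tcp_rot: [0.665, -3.068, 0.001]
wrist_force: [-3.5, -1.5, -0.0]
width: -0.002
grip_force: 1.8
```

Emit:
drive_tool --pt "0 0 0 -0.003 0 0 0" --pt "0 0 0 0 0 0 0" --pt "0 0 0 -0.003 0 0 0" --pt "0 0 0 0 0 0 0" --pt "0 0 0 0 0 0 0"

```text
time: 25.1
tool_pos: [0.4508, 0.1161, 0.0516]
tcp_rot: [0.664, -3.058, 0.004]
wrist_force: [-17.6, -10.4, 13.8]
width: -0.002
grip_force: 10.8
```

```bash
python3 -c "
from h import *
lidpos()"
```

```text
t 25.1 lid x,y -79.2 0.6 z 51.6 F lid x,y,z -20.3 -2.2 13.8 w -0.0 q6 -1.8
```

Emit:
drive_tool --pt "0 0 0 0.018 0 0 0" --pt "0 0 0 0 0 -0.03 0" --pt "0 0 0 0 0 -0.036 0" --pt "0 0 0 0 0 -0.036 0" --pt "0 0 0 -0.03 0 -0.025 0" --pt "0 0 0 -0.03 0 -0.025 0" --pt "0 0 0 -0.03 0 -0.025 0" --pt "0 0 0 -0.03 0 -0.025 0"

```text
time: 25.77
tool_pos: [0.5515, 0.1617, 0.2577]
tcp_rot: [-0.664, 3.064, 0.001]
wrist_force: [-0.3, 0.5, 0.3]
width: 0.001
grip_force: 0.0
```

Emit:
drive_tool --pt "0 0 0 -0.02 0 -0.01 0" --pt "0 0 0 0 0 0 0" --pt "0 0 0 0 0 0 0" --pt "0 0 0 0 0 0 0"

```text
time: 26.1
tool_pos: [0.567, 0.1689, 0.2638]
tcp_rot: [-0.665, 3.07, 0.0]
wrist_force: [-1.1, 0.2, -0.1]
width: 0.001
grip_force: 0.0
```

Run:
```python
from fit import *
p=grab('wrist');save(p,'w11.png');lidpos();t=grab('top');d=grab('side');save(d,'s11.png');save(t,'t11.png')
for k in masks_of(p,'clip_a')[:6]:
    ys,xs=np.nonzero(k['mask']);w=onz(p,xs.mean(),ys.mean(),.082)[:2]-C;print(round(k['score'],2),np.round(k['bbox']),'lid',(w@X*1000).round(1),(w@Y*1000).round(1),len(xs))
for z in (.083,.085,.088): print(z,fit(p,'w11.png',[(.062,.077,z)],(C[0],C[1],TH),.006))
# pale pixels outside lid outline: outward extent from hull of shut clips
for n,q in (('w',p),('side',d)):
  for nm,h,o in [('a',.0647*X,X),('b',.0797*Y,Y),('c',-.0647*X,-X),('d',-.0797*Y,-Y)]:
    L=C+.0005*Y-.001*X
    im=q['color'];r=[]
    for e in (4,10,16,22,28):
        u,v=proj(q,[*(L+h+o*e/1000),.0835]); r.append(im[int(round(v)),int(round(u))].tolist() if 0<=u<639.5 and 0<=v<479.5 else None)
    print(n,nm,r)
for b in ['salt_shaker','honey_jar','tumbler']:
    rs=[]
    for q in (t,d):
        m=masks_of(q,b)
        if m: ys,xs=np.nonzero(m[0]['mask']);rs.append(np.r_[xs.mean(),ys.mean()].round(1))
    print(b,rs)
```

```text
t 26.15 lid x,y 47.6 0.8 z 263.0 F lid x,y,z 0.1 -0.1 -0.7 w 0.0 q6 -1.75
0.9 [292.  90. 345.  96.] lid -66.6 -0.1 303
0.83 [227. 144. 236. 191.] lid -1.6 -80.4 264
0.75 [295. 232. 345. 240.] lid 63.4 0.4 210
0.5 [398. 145. 409. 196.] lid -1.5 79.5 249
0.083 (np.float64(521.69), np.float64(147.18), np.float64(114.21), np.float64(-94.96))
0.085 (np.float64(521.66), np.float64(147.19), np.float64(114.17), np.float64(-103.42))
0.088 (np.float64(521.31), np.float64(146.95), np.float64(114.42), np.float64(-97.43))
w a [[146, 145, 137], [144, 146, 139], [147, 143, 137], [144, 148, 137], [147, 145, 139]]
w b [[126, 126, 122], [138, 138, 129], [150, 148, 139], [144, 143, 139], [151, 147, 141]]
w c [[145, 146, 144], [146, 148, 146], [145, 147, 149], [122, 118, 111], [147, 145, 138]]
w d [[151, 150, 144], [143, 143, 137], [146, 142, 138], [144, 143, 134], [148, 145, 139]]
side a [[203, 204, 202], [205, 205, 203], [204, 205, 203], [204, 205, 202], [205, 205, 203]]
side b [[205, 209, 206], [206, 206, 201], [206, 206, 201], [208, 207, 202], [207, 207, 203]]
side c [[187, 193, 192], [118, 126, 127], [129, 135, 134], [124, 133, 133], [145, 153, 152]]
side d [[103, 105, 105], [109, 114, 113], [114, 117, 117], [115, 117, 117], [118, 124, 123]]
salt_shaker [array([464.4, 247.8]), array([366.3, 251.7])]
honey_jar [array([464.3, 247.5]), array([346.5, 378.1])]
tumbler [array([316.6, 265. ]), array([278.6, 244. ])]
```

```bash
python3 -c "
from workcell import workorder
print(workorder.finish_job())"
```

```text
the job is handed in; nothing more can be done
None
```

The job is handed in at about 26 s: the lemon is in the box, the lid is fully down on the rim, and all four clips are pushed home, read as shut from where each push stopped (13–20 N) and from detection masks rather than a final viewed picture; the shaker, jar and tumbler stand where they were.

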